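# Wind the game timer and set it to its mark

### The arm

A 6-joint arm with a two-finger parallel gripper is mounted at the origin on the work surface. World frame = base frame: x ahead of the robot, y to its left, z up, the work surface at z = 0. Lengths are in m, angles in rad, forces in N, time in s.
With the tool pointing down it reaches from about 0.35 to 0.775 m from the base axis. Payload 7.3 kg.
Tool frame: the origin (TCP) lies on the centre line of the jaws, within the pads' length; the fingertips stand ahead of it and the grasp point (between the pads) lies 11 mm behind it (robot.nose_length is the z of the fingertips in the tool frame, in m); z points along the fingers, y is the line along which they close (so a half turn about z gives the same grasp; the last joint's range is limited). The gripper opens to 92 mm and grips with 3 to 60 N. Pads are 19 mm wide; open, the fingers measure 130 mm over their backs; the gripper's body (75 mm by 190 mm) begins 47 mm behind the grasp point.
Start: joints at [-1.345, 0.342, 1.524, -0, 1.275, -0.146], TCP at [0.191, -0.489, 0.235] pointing down, gripper open.
Joint ranges: [-2.53, 2.53], [-0.77, 2.02], [0.04, 2.7], [-1, 4.14], [0.28, 2.66], [-3.11, 3.11]. Speed limits (rad/s): [2.57, 2.57, 3.14, 3.14, 3.14, 3.14].

### API

Orientations are given as [roll, pitch, yaw] about the fixed x, y, z axes, in that order (R = Rz(yaw) Ry(pitch) Rx(roll)).
In Python, from cell import robot, cams gives the robot as it stands. The module is installed in compiled form; this text tells all that it offers.
- The arm moves only by the tool carry_out, never from a script. Its argument "deltas" is a list of rows, each a list of 7 numbers: the shift along the tool's x, y, z in cm, then the turn, a rotation vector about the tool's x, y, z in rad, then the opening, from 0 (shut) to 1 (fully open). A call has exactly 8 rows; each row shifts and turns the commanded pose from where the row before left it, along the tool's axes as they then stand; what a row does not reach is not made up. A row lasts 1/12 s, in which the tool goes at most 41.7 mm and 7.16 degrees, less where a joint would pass 70% of its speed; a pose out of reach is approached as far as the arm can. A call is refused whole if a number of a shift passes 4.17 or a number of a turn 0.125, either way. A call with a gripper value outside its range is refused whole. The fingers move at their own pace and stop on an object; "force" is the grip in N (left out, the last holds). Time passes only in rows, so rows that do not move let the fingers close, or fill a call up. It gives the time, the measured TCP pose, the force, the opening and the grip force at its end, in the units of the state.
- robot.observe(): the state, without advancing time (a new reading comes with each control period).
- cams.read_camera(name): name is "scene" or "side" or "wrist"; returns a dict with "image" (420x560x3 uint8, blue, green, red), "depth" (420x560 float32, m along the optical axis (not along the pixel's ray), 0 where there is no reading), "fx", "fy", "cx", "cy" (pixels), "D" ([k1, k2, p1, p2, k3] as OpenCV has them; the pictures are not rectified), "world_to_cam" (4x4, takes a point from world to camera coordinates). Camera axes: x right, y up, looking along -z (the intrinsics and any distortion apply to the point x, -y, -z); pixel columns grow to the right and rows downward; lengths in m; the calibration is good to about 2 mm. A picture is of the moment at which its call begins.
- robot.hand_in(): hands the job in; it is judged then, once.
The state is a dict: "time": time; "qpos": joint angles; "qvel": joint speeds; "joint_efforts": joint torques, N m; "tool_pos": TCP position; "tool_rot": TCP orientation; "contact_force": force on the tool from outside, world axes, zero at the start; "torque": the same for the moment, N m; "opening": finger opening in m; "grip_force": force on a finger pad.
Only numpy, scipy, OpenCV 4.12 (cv2) and the standard library are available. Lean on these libraries where they do the work, as an engineer would, in place of code of your own. Each camera call takes 0.05 s, during which the arm holds its last target. There are 200 camera calls.

### The job

Set the round timer for the next game: turn its wheel clockwise (seen from above) until you feel the spring inside come up tight, and keep it snug there for a moment without forcing it. Then turn the wheel back until the pointer on its far rim stands in line with the upright rib on the far side of the case, and let go. Leave the other things on the sideboard where they are.

Things in the scene. Friction and masses are not known exactly. Their poses are not given: they have to be found in the camera images.
- timer: The timer's white round case, 132 mm in diameter and 50 mm high (138 mm at its rubber foot), stuck to the sideboard by its foot so that it cannot shift. Origin at the centre of its underside, z up along the wheel's axis; its x axis points from the axis to the rib (the far side from the robot, give or take 40 degrees).
- timer_wheel: Grey wheel on top of the case, 96 mm across (102 mm over its ribs), 52 to 64 mm above the sideboard, turning about the case's upright axis. Origin on that axis at sideboard level, z up, x axis from the axis to the pointer. The pointer starts 7 to 29 degrees clockwise (seen from above) of the rib. The wheel has a steady drag of about 0.05 N m and stays where it is left.
- bar (a point): Middle of the upright grip bar across the wheel, on the axis, 80 mm above the sideboard. The bar is 62 mm long, lying along the line from the axis to the pointer, 14 mm wide with flat upright sides, and rises from 64 to 97 mm above the sideboard; it is part of the wheel and turns with it.
- timer_works: Spring works hidden in the case, fixed, same origin and axes as the case. The wheel runs free clockwise until, 43 to 77 degrees past the rib (differs each time, not visible), it meets the spring: from there torque grows 1.2 N m per rad, acting 35 mm off the axis. Tight: 0.14 N m (4 N) or more, kept 0.3 s; overwound: above 0.42 N m (12 N); 0.25 is right. Let go there, the wheel springs back.
- pointer_tip (a point): The outer end of the small steel pointer (a fin 5 mm wide, 12 mm high) on the wheel's rim: 62 mm from the axis, 58 mm above the sideboard; turns with the wheel.
- mark (a point): The point that the pointer's end must reach: at the inner face of the upright rib (5 mm wide, rising from 7 to 69 mm above the sideboard) on the far side of the case, 62 mm from the axis, 58 mm above the sideboard. The pointer passes the rib without touching it.
- tiers: Bystander: three orange stacking organiser tiers in one stack, 220 x 150 mm and 178 mm high; origin under its centre.
- dish: Bystander: white ceramic dish of wooden meeples, 132 mm in diameter, 35 mm high; origin under its centre.
- bookend: Bystander: L-shaped steel bookend, foot 100 x 120 mm, upright plate 143 mm high at its -x edge; origin under the foot's centre.
- dice_box: Bystander: purple plastic dice box with a steel spring clip, 92 x 132 mm and 51 mm high (clip to 55 mm); origin under its centre.
Not all that is in view belongs to the job. Leave any pink or red look-alike of the timer alone.

How it is judged:
By the outcome, as a careful person would: the job done as asked, in the order asked, and still so for the second after the job is handed in, with the robot touching nothing.
It also fails if it takes over 48 s, if anything falls off the work surface, if the arm or the gripper's body presses on something with over 40 N, if the wrist force passes 120 N, or if a joint passes its speed limit or range.

## Working session

There is one attempt and no reset: what is moved stays moved. The work goes in short steps, Python scripts to look and compute and a tool call to move; the robot and the scene stay as the last step left them, time stands still between calls to the robot, and variables do not carry over. Pictures are saved under pics/ and viewed, at most 10 in all, crops included, and the job is handed in when it is done.

Besides the shell and the picture viewer there is one more tool, called after "Emit:" as name([rows], argument=value, ...), one row to a line, values as JSON. carry_out: Moves the arm, as the interface text tells. Its arguments: {"type":"object","properties":{"deltas":{"type":"array","items":{"type":"array","items":{"type":"number"}}},"force":{"type":"number"}},"required":["deltas"]}

```bash
mkdir -p pics
cat > h.py <<'E'
import numpy as np, cv2
from cell import robot, cams
def shot(n,fn=None):
    c=cams.read_camera(n)
    if fn: cv2.imwrite('pics/'+fn,c['image'])
    return c
def ray(c,u,v):
    K=np.array([[c['fx'],0,c['cx']],[0,c['fy'],c['cy']],[0,0,1]])
    p=cv2.undistortPoints(np.array([[[u,v]]],float),K,np.array(c['D'],float))[0,0]
    T=np.linalg.inv(c['world_to_cam']); d=T[:3,:3]@np.array([p[0],-p[1],-1.])
    return T[:3,3],d
def atz(c,u,v,z):
    o,d=ray(c,u,v); return o+d*(z-o[2])/d[2]
def atd(c,u,v):
    o,d=ray(c,u,v); return o+d*c['depth'][int(v),int(u)]
def proj(c,P):
    K=np.array([[c['fx'],0,c['cx']],[0,c['fy'],c['cy']],[0,0,1]])
    q=c['world_to_cam']@np.append(P,1); q=np.array([q[0],-q[1],-q[2]])
    return cv2.projectPoints(q[None],np.zeros(3),np.zeros(3),K,np.array(c['D'],float))[0].ravel()
E
python3 - <<'E'
from h import *
a=shot('scene','a.png');b=shot('side','b.png')
s=robot.observe();print(s,robot.nose_length)
for c in(a,b):print(np.linalg.inv(c['world_to_cam'])[:3,3])
E
```

```text
{'time': 0.1, 'qpos': array([-1.34498268e+00,  3.42658666e-01,  1.52490227e+00, -4.68004214e-05,
        1.27539667e+00, -1.45981787e-01]), 'qvel': array([ 6.64424266e-04, -2.29942544e-03, -2.64844985e-03, -1.48189598e-03,
       -2.17791781e-03, -6.49023402e-06]), 'joint_efforts': array([ 2.29640857e-03, -4.32004917e+01, -2.44694602e+01,  7.19193416e-02,
        5.26302145e-02, -4.62736273e-05]), 'tool_pos': array([ 0.1906652 , -0.48878429,  0.23411824]), 'tool_rot': array([-3.14023572e+00, -1.54271510e-04,  3.71808983e-01]), 'contact_force': array([ 0.23157991,  0.20906852, -0.45639578]), 'torque': array([ 0.01101777, -0.01023432, -0.01001051]), 'grip_force': 0.0, 'opening': 0.09164470206880175} 0.008
[1.14825006 0.52721427 0.74135451]
[-0.04799398  0.75992105  0.83830735]
```

View pics/a.png

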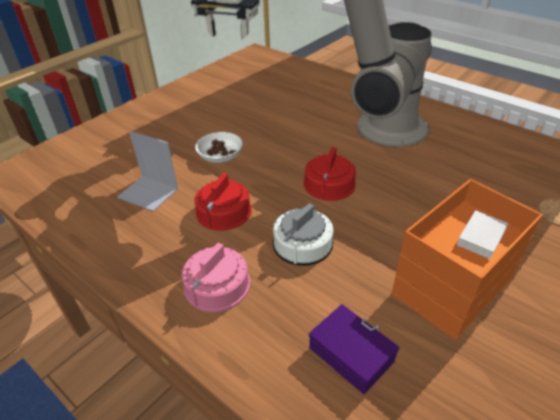

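View pics/b.png

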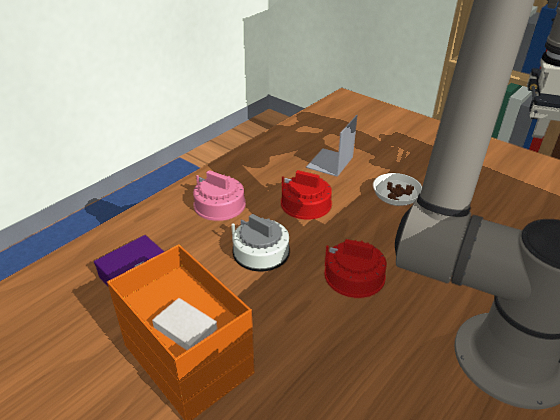

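The candidates are pink (215,278), red (223,202), red (330,176) and white with a grey wheel (303,235) in the scene view. In the side view the white one is at (261,240). Only the white case with the grey wheel fits the description, so I'll confirm it in a crop.

Run:
```python
from h import *
a=shot('scene');b=shot('side')
A=cv2.resize(a['image'][195:275,260:345],None,fx=4.6,fy=6,interpolation=2)
A=cv2.resize(a['image'][195:275,260:340],(400,400),interpolation=2)
B=cv2.resize(b['image'][205:285,220:300],(400,400),interpolation=2)
cv2.imwrite('pics/c.png',np.hstack([A,B]))
```

```text
(no output)
```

View pics/c.png

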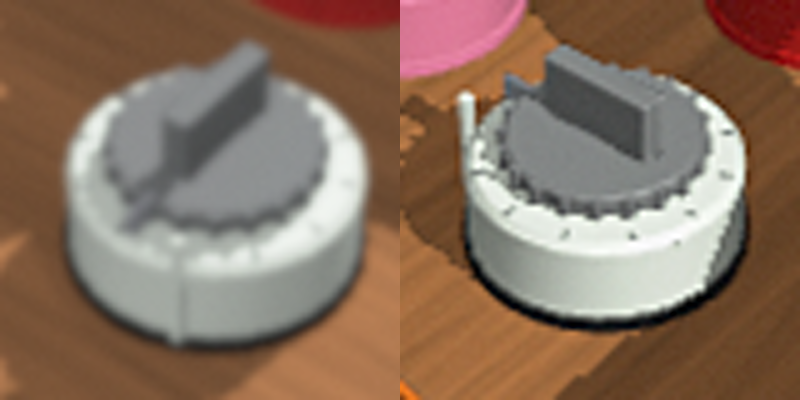

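The crop confirms it. The white timer has its pointer at scene (286,239) and side (242,221), and its rib at side (233,224) and scene (295,263). Next I'll fit the geometry from the depth.

```bash
cat >> h.py <<'E'
def cloud(c,u0,u1,v0,v1):
    K=np.array([[c['fx'],0,c['cx']],[0,c['fy'],c['cy']],[0,0,1]])
    u,v=np.meshgrid(np.arange(u0,u1),np.arange(v0,v1)); uv=np.stack([u.ravel(),v.ravel()],1)
    p=cv2.undistortPoints(uv[:,None].astype(float),K,np.array(c['D'],float))[:,0]
    z=c['depth'][uv[:,1],uv[:,0]]; ok=z>0
    P=np.stack([p[:,0]*z,-p[:,1]*z,-z,np.ones_like(z)],1)
    return (P@np.linalg.inv(c['world_to_cam']).T)[ok,:3]
def circ(P):
    A=np.c_[2*P[:,:2],np.ones(len(P))]; s=np.linalg.lstsq(A,(P[:,:2]**2).sum(1),rcond=None)[0]
    return s[0],s[1],np.sqrt(s[2]+s[0]**2+s[1]**2)
def barfit(P):
    q=P[(P[:,2]>.092)&(P[:,2]<.102)]; m=q.mean(0); w,V=np.linalg.eigh(np.cov(q[:,:2].T))
    return len(q),m,np.degrees(np.arctan2(V[1,1],V[0,1]))
E
python3 - <<'E'
from h import *
for n,w,pts in(('scene',(265,340,200,268),dict(tip=(285.6,239.4,.062),barA=(311,204,.097),barB=(295.6,219.4,.097))),
  ('side',(226,296,210,272),dict(tip=(241.6,221,.062),barA=(251,215,.097),barB=(270,225,.097),rib=(233.2,224,.069)))):
    c=shot(n);P=cloud(c,*w)
    print(n,'bar',barfit(P))
    s=P[(P[:,2]>.015)&(P[:,2]<.044)];print('case side',len(s),circ(s))
    s=P[(P[:,2]>.0595)&(P[:,2]<.069)];print('wheel',len(s),s.mean(0), s.min(0),s.max(0))
    for k,p in pts.items():print(k,atz(c,*p))
E
```

```text
scene bar (162, array([0.57279293, 0.09047138, 0.09656609]), np.float64(-179.63322293708524))
case side 524 (np.float64(0.5722353501731606), np.float64(0.0893738813799668), np.float64(0.06464749214967508))
wheel 868 [0.58039364 0.09595034 0.06436008] [0.5222205  0.03878497 0.05958895] [0.63650733 0.13906673 0.06892883]
tip [0.63297447 0.09139319 0.062     ]
barA [0.54143099 0.08878638 0.097     ]
barB [0.60085607 0.09303335 0.097     ]
side bar (133, array([0.56584664, 0.08807363, 0.09655715]), np.float64(-179.3744888508297))
case side 539 (np.float64(0.6010282897982918), np.float64(0.050066371363934215), np.float64(0.10906931320099968))
wheel 687 [0.56218849 0.09651385 0.06424026] [0.51713889 0.03685008 0.05955274] [0.63250506 0.13849622 0.06896666]
tip [0.62791453 0.0874004  0.062     ]
barA [0.59595231 0.08767116 0.097     ]
barB [0.53884412 0.08659524 0.097     ]
rib [0.62918378 0.11433616 0.069     ]
```

The centre is about (0.571, 0.089). The pointer lies at a yaw of about 0° and the rib at about 23°. I'm moving above it with the tool yaw at 0, so the jaws close along y across the bar.

Emit:
carry_out([
  [0,0,0,0,0,0.124,1],
  [0,0,0,0,0,0.124,1],
  [0,0,0,0,0,0.124,1],
  [2,-3,0,0,0,0,1],
  [2,-3,0,0,0,0,1],
  [2,-3,0,0,0,0,1],
  [2,-3,0,0,0,0,1],
  [2,-3,0,0,0,0,1],
])

```text
time: 0.97
tool_pos: [0.2913, -0.3377, 0.2347]
tool_rot: [3.141, -0.0, -0.001]
contact_force: [-0.1, 0.1, 0.1]
opening: 0.0916
grip_force: 0.0
```

Emit:
carry_out([
  [2,-3,0,0,0,0,1],
  [2,-3,0,0,0,0,1],
  [2,-3,0,0,0,0,1],
  [2,-3,0,0,0,0,1],
  [2,-3,0,0,0,0,1],
  [2,-3,0,0,0,0,1],
  [2,-3,0,0,0,0,1],
  [2,-3,0,0,0,0,1],
])

```text
time: 1.63
tool_pos: [0.4515, -0.0974, 0.2349]
tool_rot: [3.141, -0.0, -0.0]
contact_force: [0.3, -0.2, 0.9]
opening: 0.0918
grip_force: 0.0
```

Emit:
carry_out([
  [2,-3,0,0,0,0,0.6],
  [2,-3,0,0,0,0,0.6],
  [2,-3,0,0,0,0,0.6],
  [2,-3,0,0,0,0,0.6],
  [2,-3,0,0,0,0,0.6],
  [1.9,-3.3,0,0,0,0,0.6],
  [0,0,0,0,0,0,0.6],
  [0,0,0,0,0,0,0.6],
])

```text
time: 2.3
tool_pos: [0.5701, 0.0855, 0.234]
tool_rot: [3.141, 0.001, 0.003]
contact_force: [-0.2, -0.7, -0.3]
opening: 0.0553
grip_force: 0.0
```

Run:
```python
from h import *
s=robot.observe();print(s)
c=shot('wrist','w1.png');T=np.linalg.inv(c['world_to_cam']);print(T)
for P in([.571,.089,.064],[.63,.089,.06]):print(proj(c,P))
```

```text
{'time': 2.3, 'qpos': array([ 1.60112073e-02,  4.38126683e-01,  1.37785548e+00, -1.79516135e-04,
        1.32654264e+00,  1.58384956e+00]), 'qvel': array([-0.04674589, -0.02853961,  0.03801185, -0.01275738, -0.00059703,
       -0.01144301]), 'joint_efforts': array([  1.55584373, -48.25692058, -25.94074667,   0.27652348,
        -0.16651962,   0.15705383]), 'tool_pos': array([0.57012737, 0.08548498, 0.23395543]), 'tool_rot': array([3.14140635e+00, 9.29792928e-04, 3.00138168e-03]), 'contact_force': array([-0.18043711, -0.69013594, -0.34291534]), 'torque': array([ 0.02197462,  0.01366043, -0.00729526]), 'grip_force': 0.0, 'opening': 0.055338517952594576}
[[ 1.81033620e-03  9.68640409e-01  2.48460219e-01  6.34087292e-01]
 [-9.99998128e-01  1.92332700e-03 -2.12023665e-04  8.58031304e-02]
 [-6.83244937e-04 -2.48459370e-01  9.68642078e-01  3.83227816e-01]
 [ 0.00000000e+00  0.00000000e+00  0.00000000e+00  1.00000000e+00]]
[276.64182506 189.10012681]
[276.65019676 128.55928342]
```

View pics/w1.png

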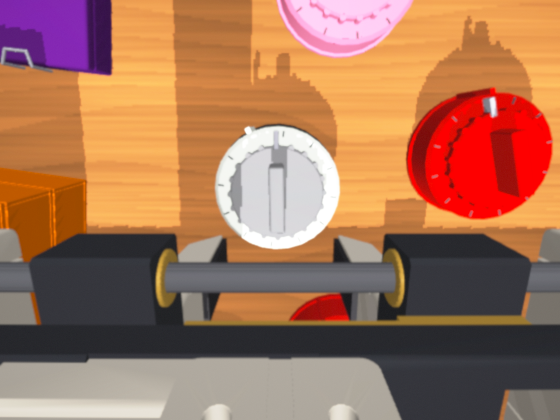

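The wrist view shows the bar running from (277,165) to (277,235), the pointer end at (276,133) and the rib top at (249,130). The case is centred at about (278,187), and the orange tiers are at the left edge. I'll compute the angles.

Run:
```python
from h import *
c=shot('wrist')
P=cloud(c,210,345,118,250)
print('bar',barfit(P)); q=P[(P[:,2]>.092)&(P[:,2]<.102)];print(q.min(0),q.max(0))
s=P[(P[:,2]>.061)&(P[:,2]<.067)];print('wheel',(s.min(0)+s.max(0))/2,np.ptp(s,axis=0))
s=P[(P[:,2]>.044)&(P[:,2]<.056)];print('case',(s.min(0)+s.max(0))/2,np.ptp(s,axis=0))
print('tip',atz(c,276.5,133,.064),'rib',atz(c,249,130,.069))
im=c['image'][110:260,205:355];cv2.imwrite('pics/w2.png',cv2.resize(im,(600,600),interpolation=2))
T=cloud(c,0,90,160,260);print('tiers ymin',T[T[:,2]>.15].min(0) if (T[:,2]>.15).any() else None)
```

```text
bar (1015, array([0.56763899, 0.08913498, 0.09628912]), np.float64(-179.20068922954923))
[0.53502038 0.08243895 0.09237057] [0.59749684 0.096194   0.09864581]
wheel [0.57348851 0.08902314 0.06399459] [0.11500403 0.10012947 0.00593563]
case [0.56637842 0.08909765 0.04997282] [0.13090532 0.1308351  0.01164788]
tip [0.62538649 0.08769472 0.064     ] rib [0.62828149 0.1136222  0.069     ]
tiers ymin [0.593745   0.12830433 0.29047693]
```

View pics/w2.png

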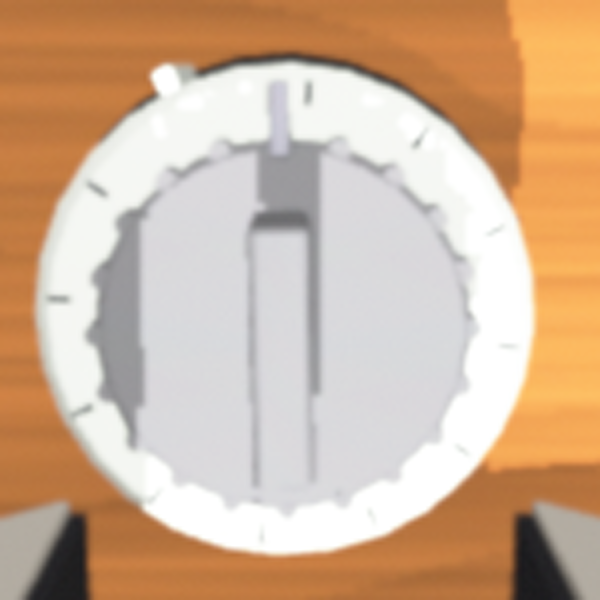

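Run:
```python
from h import *
for n in('scene','side'):
    c=shot(n);P=cloud(c,0,560,0,420);I=c['image'].reshape(-1,3).astype(int)[c['depth'].ravel()>0]
    m=(I[:,2]>150)&(I[:,1]<130)&(I[:,0]<60)&(P[:,2]>.13)&(P[:,2]<.19)&(P[:,1]>.1)&(I[:,2]-I[:,1]>80)&(I[:,1]>50)
    q=P[m];print(n,len(q),np.percentile(q,[.5,99.5],axis=0))
    k=q[np.argsort(q[:,1])[:5]];print(k)
```

```text
scene 337 [[0.36307174 0.32105466 0.1329648 ]
 [0.59347778 0.49441439 0.18055004]]
[[0.5680971  0.3202671  0.17685526]
 [0.57315705 0.32069347 0.17849267]
 [0.55906768 0.32122464 0.17802778]
 [0.57138175 0.3218405  0.17782441]
 [0.56881773 0.32230771 0.17862039]]
side 3249 [[0.35439302 0.32117298 0.13059957]
 [0.5891601  0.49440262 0.18042008]]
[[0.57126157 0.31815981 0.17867653]
 [0.5624257  0.31836834 0.17882372]
 [0.55974812 0.31836918 0.17782553]
 [0.57080757 0.31883539 0.17683295]
 [0.55344251 0.31907584 0.17689174]]
```

Emit:
carry_out([
  [-0.3,-0.37,1,0,0,-0.01,0.4],
  [0,0,1.8,0,0,0,0.4],
  [0,0,1.8,0,0,0,0.4],
  [0,0,1.8,0,0,0,0.4],
  [0,0,1.6,0,0,0,0.4],
  [0,0,1,0,0,0,0.4],
  [0,0,0,0,0,0,0.4],
  [0,0,0,0,0,0,0.4],
])

```text
time: 3.17
tool_pos: [0.5668, 0.0868, 0.145]
tool_rot: [3.141, 0.0, 0.009]
contact_force: [-0.4, -0.7, 0.3]
opening: 0.0369
grip_force: 0.0
```

Emit:
carry_out([
  [0,-0.22,0.9,0,0,0,0.4],
  [0,0,1.5,0,0,0,0.4],
  [0,0,1.5,0,0,0,0.4],
  [0,0,1.5,0,0,0,0.4],
  [0,0,1,0,0,0,0.4],
  [0,0,0.5,0,0,0,0.4],
  [0,0,0,0,0,0,0.4],
  [0,0,0,0,0,0,0.4],
])

```text
time: 3.83
tool_pos: [0.5673, 0.0897, 0.0762]
tool_rot: [3.142, -0.001, 0.01]
contact_force: [-1.3, -0.4, 0.7]
opening: 0.0366
grip_force: 0.0
```

Emit:
carry_out([
  [0,0,0,0,0,0,0.2],
  [0,0,0,0,0,0,0.2],
  [0,0,0,0,0,0,0.18],
  [0,0,0,0,0,0,0.1],
  [0,0,0,0,0,0,0.1],
  [0,0,0,0,0,0,0.1],
  [0,0,0,0,0,0,0.1],
  [0,0,0,0,0,0,0.1],
], force=40)

```text
time: 4.5
tool_pos: [0.5671, 0.0886, 0.0762]
tool_rot: [3.14, -0.001, 0.01]
contact_force: [-0.9, -5.1, 2.1]
opening: 0.0136
grip_force: 40.0
```

Run:
```python
from h import *
s=robot.observe()
for k in('tool_pos','tool_rot','contact_force','torque','joint_efforts','opening','grip_force','qpos'):print(k,np.round(s[k],4))
```

```text
tool_pos [0.5671 0.0886 0.0762]
tool_rot [ 3.14e+00 -7.00e-04  9.80e-03]
contact_force [-0.9276 -5.0876  2.1245]
torque [-0.7182  0.1003  0.04  ]
joint_efforts [ 2.86120e+00 -4.99278e+01 -1.97778e+01  1.22020e+00 -3.34300e-01
 -7.70000e-03]
opening 0.0136
grip_force 40.0011
qpos [ 0.0224  0.596   1.5845 -0.0019  0.9604  1.5845]
```

Emit:
carry_out([
  [0,0.08,0,0,0,0.035,0.1],
  [0,0,0,0,0,0.035,0.1],
  [0,0,0,0,0,0.035,0.1],
  [0,0,0,0,0,0.035,0.1],
  [0,0,0,0,0,0.035,0.1],
  [0,0,0,0,0,0.035,0.1],
  [0,0,0,0,0,0.035,0.1],
  [0,0,0,0,0,0.035,0.1],
], force=50)

```text
time: 5.17
tool_pos: [0.5671, 0.089, 0.0762]
tool_rot: [-3.141, -0.001, -0.272]
contact_force: [-0.0, -0.3, 2.5]
opening: 0.0138
grip_force: 50.0
```

```bash
cat > st.py <<'E'
from h import *
s=robot.observe()
for k in('time','tool_pos','tool_rot','contact_force','torque','joint_efforts','opening','grip_force','qpos'):print(k,np.round(s[k],4))
E
python3 st.py
```

```text
time 5.1667
tool_pos [0.5671 0.089  0.0762]
tool_rot [-3.1412e+00 -9.0000e-04 -2.7190e-01]
contact_force [-0.0237 -0.3336  2.488 ]
torque [0.1505 0.0836 0.07  ]
joint_efforts [-2.68800e-01 -5.01273e+01 -1.95782e+01 -2.75000e-02 -1.68500e-01
 -5.02400e-01]
opening 0.0138
grip_force 50.0011
qpos [2.2100e-02 5.9590e-01 1.5847e+00 1.0000e-04 9.6000e-01 1.8647e+00]
```

Emit:
carry_out([
  [0,0,0,0,0,0.02,0.1],
  [0,0,0,0,0,0.02,0.1],
  [0,0,0,0,0,0.02,0.1],
  [0,0,0,0,0,0.02,0.1],
  [0,0,0,0,0,0.02,0.1],
  [0,0,0,0,0,0.02,0.1],
  [0,0,0,0,0,0,0.1],
  [0,0,0,0,0,0,0.1],
])

```text
time: 5.83
tool_pos: [0.5672, 0.0891, 0.0762]
tool_rot: [-3.141, -0.001, -0.391]
contact_force: [0.3, 0.6, 4.7]
opening: 0.0136
grip_force: 50.0
```

```bash
python3 st.py | egrep 'rot|force|torque'
```

```text
tool_rot [-3.1409e+00 -9.0000e-04 -3.9100e-01]
contact_force [0.3136 0.6481 4.6894]
torque [ 0.2872  0.1474 -0.082 ]
grip_force 50.0023
```

Emit:
carry_out([
  [0,0,0,0,0,0.015,0.1],
  [0,0,0,0,0,0.015,0.1],
  [0,0,0,0,0,0.015,0.1],
  [0,0,0,0,0,0.015,0.1],
  [0,0,0,0,0,0.015,0.1],
  [0,0,0,0,0,0.015,0.1],
  [0,0,0,0,0,0.015,0.1],
  [0,0,0,0,0,0.015,0.1],
])

```text
time: 6.5
tool_pos: [0.5673, 0.0894, 0.0762]
tool_rot: [-3.14, -0.001, -0.511]
contact_force: [1.6, 1.8, 5.1]
opening: 0.0135
grip_force: 50.0
```

```bash
python3 st.py | egrep 'rot|force|torque|effor'
```

```text
tool_rot [-3.1404e+00 -1.0000e-03 -5.1120e-01]
contact_force [1.5633 1.7988 5.0526]
torque [0.4026 0.0289 0.1349]
joint_efforts [ -1.6862 -48.3853 -18.548   -0.5128  -0.1046  -0.0627]
grip_force 50.016
```

Emit:
carry_out([
  [0,0,0,0,0,0.01,0.1],
  [0,0,0,0,0,0.01,0.1],
  [0,0,0,0,0,0.01,0.1],
  [0,0,0,0,0,0.01,0.1],
  [0,0,0,0,0,0.01,0.1],
  [0,0,0,0,0,0.01,0.1],
  [0,0,0,0,0,0.01,0.1],
  [0,0,0,0,0,0.01,0.1],
])

```text
time: 7.17
tool_pos: [0.5674, 0.0895, 0.0762]
tool_rot: [-3.14, -0.001, -0.591]
contact_force: [0.5, 3.3, 5.4]
opening: 0.0141
grip_force: 50.0
```

```bash
python3 st.py | egrep 'rot|force|torque|effor'
```

```text
tool_rot [-3.1402e+00 -1.0000e-03 -5.9080e-01]
contact_force [0.5088 3.3104 5.3507]
torque [0.5895 0.0597 0.2883]
joint_efforts [-2.13690e+00 -4.84056e+01 -1.83755e+01 -6.22600e-01 -8.90000e-03
grip_force 50.0346
```

Emit:
carry_out([
  [0,0,0,0,0,0.005,0.1],
  [0,0,0,0,0,0.005,0.1],
  [0,0,0,0,0,0.005,0.1],
  [0,0,0,0,0,0.005,0.1],
  [0,0,0,0,0,0,0.1],
  [0,0,0,0,0,0,0.1],
  [0,0,0,0,0,0,0.1],
  [0,0,0,0,0,0,0.1],
])

```text
time: 7.83
tool_pos: [0.5674, 0.0895, 0.0762]
tool_rot: [-3.14, -0.001, -0.61]
contact_force: [-0.2, 3.3, 4.7]
opening: 0.0134
grip_force: 50.0
```

```bash
python3 st.py | egrep 'rot|force|torque|effor'
python3 - <<'E'
from h import *
c=shot('side');P=cloud(c,0,1,0,1);print(np.round(robot.observe()['torque'],3))
im=c['image'][205:285,220:300];cv2.imwrite('pics/s2.png',cv2.resize(im,(400,400),interpolation=2))
for i in range(3):
    shot('wrist');print(np.round(robot.observe()['torque'],3))
E
```

```text
tool_rot [-3.1401e+00 -1.0000e-03 -6.1020e-01]
contact_force [-0.1953  3.2948  4.724 ]
torque [ 0.5474 -0.0045  0.2997]
joint_efforts [-2.15690e+00 -4.84208e+01 -1.83543e+01 -6.44800e-01  4.50000e-03
grip_force 50.032
[0.515 0.045 0.244]
[0.5   0.016 0.294]
[0.578 0.05  0.285]
[0.478 0.013 0.198]
```

The spring torque reads about 0.25 N m and has been held for over 0.5 s. I'll hold a little longer, then turn back until just short of the rib.

Emit:
carry_out([
  [0,0,0,0,0,0,0.1],
  [0,0,0,0,0,0,0.1],
  [0,0,0,0,0,0,0.1],
  [0,0,0,0,0,0,0.1],
  [0,0,0,0,0,-0.05,0.1],
  [0,0,0,0,0,-0.07,0.1],
  [0,0,0,0,0,-0.08,0.1],
  [0,0,0,0,0,-0.08,0.1],
])

```text
time: 8.7
tool_pos: [0.5672, 0.0891, 0.0762]
tool_rot: [-3.141, -0.001, -0.327]
contact_force: [-0.5, 1.3, 6.0]
opening: 0.0138
grip_force: 50.0
```

Emit:
carry_out([
  [0,0,0,0,0,-0.1,0.1],
  [0,0,0,0,0,-0.1,0.1],
  [0,0,0,0,0,-0.1,0.1],
  [0,0,0,0,0,-0.1,0.1],
  [0,0,0,0,0,-0.1,0.1],
  [0,0,0,0,0,-0.08,0.1],
  [0,0,0,0,0,-0.06,0.1],
  [0,0,0,0,0,0,0.1],
])

```text
time: 9.37
tool_pos: [0.5672, 0.088, 0.0762]
tool_rot: [3.14, -0.0, 0.312]
contact_force: [-1.2, -2.7, 6.1]
opening: 0.0139
grip_force: 50.0
```

```bash
python3 st.py | egrep 'rot|force|torque|pos'
python3 - <<'E'
from h import *
c=shot('wrist');p=proj(c,[.629,.116,.064]);print(p)
u,v=[int(t) for t in p];u0=max(u-70,0);v0=max(v-40,0)
print(u0,v0);cv2.imwrite('pics/w3.png',cv2.resize(c['image'][v0:v0+150,u0:u0+150],(600,600),interpolation=2))
E
```

```text
tool_pos [0.5672 0.088  0.0762]
tool_rot [ 3.1402e+00 -5.0000e-04  3.1240e-01]
contact_force [-1.1666 -2.6948  6.0636]
torque [-0.4184  0.0817  0.0398]
grip_force 50.0028
qpos [ 2.1100e-02  5.9600e-01  1.5847e+00 -1.5000e-03  9.6010e-01  1.2804e+00]
[265.71440216 117.33544588]
195 77
```

View pics/w3.png

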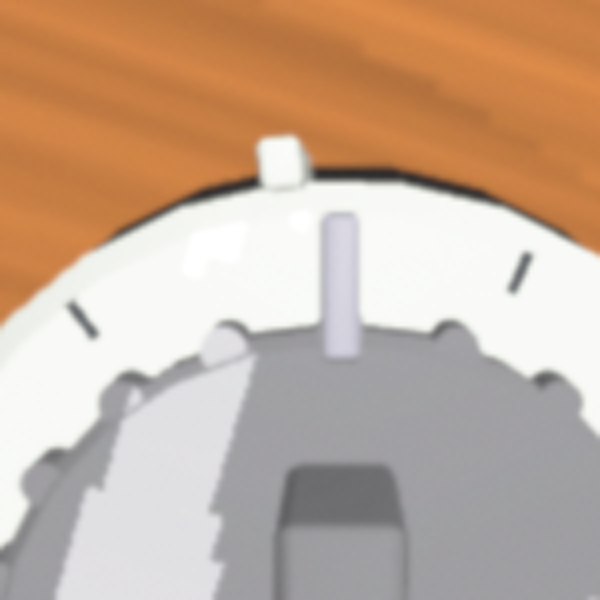

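Run:
```python
from h import *
c=shot('wrist');ctr=np.array([.5671,.0889])
t=atz(c,280,130.5,.064);i=atz(c,280,165.5,.064)
print('tip',t,'inner',i)
for p in((265.25,112),(265.25,117),(265.5,123)):
    r=atz(c,*p,.069);d=r[:2]-ctr;print('rib',r,np.hypot(*d),np.degrees(np.arctan2(d[1],d[0])))
for q in(t,i):
    d=q[:2]-ctr;print(np.hypot(*d),np.degrees(np.arctan2(d[1],d[0])))
d=(t-i);print('fin dir',np.degrees(np.arctan2(d[1],d[0])))
```

```text
tip [0.62527631 0.1074229  0.064     ] inner [0.60908674 0.10225585 0.064     ]
rib [0.63124619 0.11652686 0.069     ] 0.06984251256436173 23.30086511180169
rib [0.62910433 0.11586924 0.069     ] 0.06761565900771396 23.506985994524708
rib [0.62654931 0.11496236 0.069     ] 0.06491122932054225 23.67246877481695
0.06105391581729422 17.661081110461726
0.044059789604514586 17.645699249654665
fin dir 17.700960852526467
```

Emit:
carry_out([
  [0,0,0,0,0,-0.02,0.1],
  [0,0,0,0,0,-0.02,0.1],
  [0,0,0,0,0,-0.02,0.1],
  [0,0,0,0,0,-0.02,0.1],
  [0,0,0,0,0,-0.01,0.1],
  [0,0,0,0,0,-0.01,0.1],
  [0,0,0,0,0,0,0.1],
  [0,0,0,0,0,0,0.1],
])

```text
time: 10.13
tool_pos: [0.5672, 0.0878, 0.0762]
tool_rot: [3.14, -0.0, 0.409]
contact_force: [-0.1, -5.0, 5.7]
opening: 0.0137
grip_force: 50.0
```

```bash
python3 st.py | egrep 'rot|force|torque|pos'
python3 - <<'E'
from h import *
c=shot('wrist');u0,v0=195,77
cv2.imwrite('pics/w4.png',cv2.resize(c['image'][v0:v0+150,u0:u0+150],(600,600),interpolation=2))
ctr=np.array([.5671,.0889])
for a in(22,23,24,25):
    e=np.array([np.cos(np.radians(a)),np.sin(np.radians(a))])
    print(a,[ (proj(c,[*(ctr+r*e),z])-[u0,v0])*4 for r,z in((.062,.064),(.0645,.069))])
E
```

```text
tool_pos [0.5672 0.0878 0.0762]
tool_rot [ 3.1399e+00 -3.0000e-04  4.0910e-01]
contact_force [-0.1268 -5.0035  5.6721]
torque [-0.6065  0.131   0.0365]
grip_force 50.003
qpos [ 0.0209  0.596   1.5847 -0.0018  0.96    1.1837]
22 [array([352.48171729, 206.23256246]), array([353.50969238, 184.76156188])]
23 [array([343.5603004 , 206.09321495]), array([343.89471385, 184.61066074])]
24 [array([334.63745973, 206.11420284]), array([334.27816613, 184.6332619 ])]
25 [array([325.71671459, 206.2955182 ]), array([324.66391001, 184.82935672])]
```

View pics/w4.png

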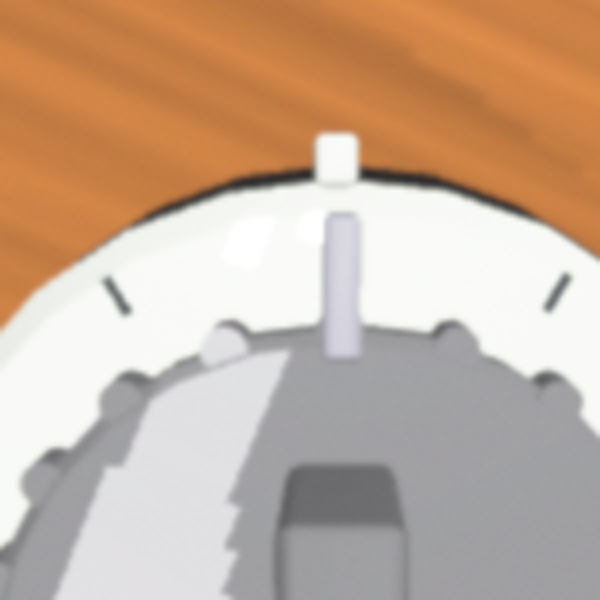

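The rib sits at crop column 337 and the pointer at 341, about 0.5° short. I'll nudge it, relieve the side load, then open.

Emit:
carry_out([
  [0,0.03,0,0,0,-0.005,0.1],
  [0,0.03,0,0,0,-0.004,0.1],
  [0,0.02,0,0,0,0,0.1],
  [0,0,0,0,0,0,0.1],
  [0,0,0,0,0,0,0.1],
  [0,0,0,0,0,0,0.1],
  [0,0,0,0,0,0,0.1],
  [0,0,0,0,0,0,0.1],
], force=10)

```text
time: 10.85
tool_pos: [0.5673, 0.0878, 0.0762]
tool_rot: [3.141, -0.0, 0.418]
contact_force: [-1.2, -1.0, 6.8]
opening: 0.0137
grip_force: 10.0
```

Emit:
carry_out([
  [0,0,0,0,0,0,0.2],
  [0,0,0,0,0,0,0.3],
  [0,0,0,0,0,0,0.4],
  [0,0,0,0,0,0,0.4],
  [0,0,0,0,0,0,0.4],
  [0,0,0,0,0,0,0.4],
  [0,0,0,0,0,0,0.4],
  [0,0,0,0,0,0,0.4],
])

```text
time: 11.52
tool_pos: [0.5671, 0.0881, 0.0756]
tool_rot: [3.142, 0.0, 0.419]
contact_force: [-0.2, 0.1, -0.6]
opening: 0.037
grip_force: 0.0
```

```bash
python3 st.py | egrep 'rot|force|torque|pos'
python3 - <<'E'
from h import *
c=shot('wrist');u0,v0=195,77
cv2.imwrite('pics/w5.png',cv2.resize(c['image'][v0:v0+75,u0+45:u0+120],(600,600),interpolation=2))
E
```

```text
tool_pos [0.5671 0.0881 0.0756]
tool_rot [3.1415e+00 1.0000e-04 4.1880e-01]
contact_force [-0.2058  0.1035 -0.5788]
torque [ 0.0065 -0.0706  0.0427]
grip_force 0.0
qpos [ 2.0700e-02  5.9710e-01  1.5846e+00 -1.0000e-04  9.6010e-01  1.1728e+00]
```

View pics/w5.png

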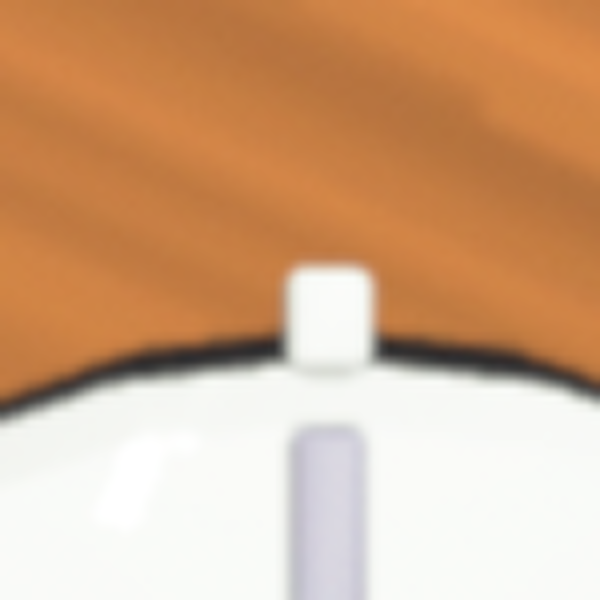

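The pointer (crop column 328) and the rib (331) are in line. I'll withdraw upward and hand in.

Emit:
carry_out([
  [0,0,-1,0,0,0,0.4],
  [0,0,-2,0,0,0,0.4],
  [0,0,-2,0,0,0,0.4],
  [0,0,-2.5,0,0,0,0.4],
  [0,0,-2.5,0,0,0,0.4],
  [0,0,-2,0,0,0,0.4],
  [0,0,0,0,0,0,0.4],
  [0,0,0,0,0,0,0.4],
])

```text
time: 12.23
tool_pos: [0.5677, 0.0882, 0.1974]
tool_rot: [3.14, -0.003, 0.419]
contact_force: [-0.1, -1.1, -1.1]
opening: 0.0368
grip_force: 0.0
```

Run:
```python
from h import *
print(robot.hand_in())
```

```text
the job is handed in; nothing more can be done
None
```

I wound the timer to about 0.25 N m by the wrist reading and held it there for over 0.3 s. I then turned it back until the pointer lined up with the rib within about half a degree, let go, and handed the job in at about 12 s; hand-in gave no verdict.

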